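Start a drying run at the balance's key console

ROBOT

A 7-joint arm with a two-finger parallel gripper is mounted at the origin on a cart in front of the work surface, level with it; the furniture and walls round the work are solid. World frame = base frame: x ahead of the robot, y to its left, z up, the work surface at z = 0. Lengths are in mm, angles in rad, forces in N, time in s.
With the tool pointing down it reaches from about 400 to 875 mm from the base axis. Payload 4.4 kg.
Tool frame: the origin (TCP) lies at the very end of the fingers, on their centre line; the grasp point (between the pads) lies 19 mm behind it; z points along the fingers, y is the line along which they close (so a half turn about z gives the same grasp; the last joint's range is limited). The gripper opens to 85 mm and grips with 20 to 120 N. Pads are 22 mm wide; open, the fingers measure 114 mm over their backs; the gripper's body (76 mm by 85 mm) begins 54 mm behind the grasp point. The pads swing forward as they close: fully open they stand 13 mm farther back than shut.
Start: joints at [1.13, 0.628, 0.038, 1.517, -0.027, 0.996, -0.02], TCP at [237.986, -604.881, 191.513] pointing down, gripper open.
Joint ranges: [-3.06, 3.06], [-0.37, 2.12], [-1.25, 1.32], [0.18, 2.47], [-1.1, 4.24], [0.23, 1.98], [-2.94, 2.94]. Speed limits (rad/s): [2.57, 2.57, 3.14, 3.14, 3.14, 3.14, 3.14].

INTERFACE

Orientations are given as [roll, pitch, yaw] about the fixed x, y, z axes, in that order (R = Rz(yaw) Ry(pitch) Rx(roll)).
In Python, from cell import ctrl gives the robot as it stands.
- The arm moves only by the tool jog_arm, never from a script. Its argument "plan" is a list of rows, each an object of numbers: "tx", "ty", "tz": the shift along the tool's x, y, z as a fraction of full scale; "wx", "wy", "wz": the turn, a rotation vector about the tool's x, y, z as a fraction of full scale; "claw": the closure, from 0 (fully open) to 1 (shut). In form: [{"tx": .., "ty": .., "tz": .., "wx": .., "wy": .., "wz": .., "claw": ..}, ...]. A call has 1 to 12 rows; each row is the pose to reach, as a shift and turn from the pose commanded when the call began, along the tool's axes at that moment; what a row does not reach only later rows make up. Full scale, the value 1, is 300 mm for a shift and 90 degrees for a turn. A row lasts 1/10 s, in which the tool goes at most 50 mm and 8.59 degrees, less where a joint would pass 70% of its speed; a pose out of reach is approached as far as the arm can. A call with a number of a shift or a turn outside -1 to 1 is refused whole. A call with a gripper value outside its range is refused whole. The fingers move at their own pace and stop on an object; the grip force is fixed at half the most. Time passes only in rows, so rows that repeat a pose let the fingers close. It gives the time, the measured TCP pose, the force, the opening and the grip force at its end, in the units of the state.
- ctrl.read_state(): the state, without advancing time (a new reading comes with each control period).
- ctrl.get_image(name): name is "scene" or "top" or "wrist"; returns a dict with "img" (384x512x3 uint8, red, green, blue), "depth" (384x512 float32, mm along the optical axis (not along the pixel's ray), 0 where there is no reading), "fx", "fy", "cx", "cy" (pixels), "position" and "orientation" of the camera in the world; the wrist camera has in their place "hand_eye" (4x4, takes a point from camera to tool coordinates, whose origin is the TCP and whose axes are the flange's). Camera axes: x right, y down, z forward; pixel columns grow to the right and rows downward; lengths in mm; the calibration is good to about 2 mm. A picture is of the moment at which its call begins: read the wrist's pose just before it.
- ctrl.finish_job(): hands the job in; it is judged then, once.
Trained networks look in a picture, given as the dict that the camera call returned (one of the last four; its "shot" number tells which), for a name from the list of things; names that differ only in an ending like _2 or _b are one class to them, and where a whole thing is asked for, a point or a joint stands for the part that bears it (a point fixed in the world has none). Each returns a list of dicts, best first, with "score" (0 to 1); they miss things now and then, are a little off and sometimes report something else, mostly with a low value. They report only what shows in the picture. A call takes as long as a camera call.
- ctrl.trace(picture, thing): "pixels" (384x512 bool, what is visible of it) and "extent" ([centre column, centre row, width, height] in pixels, round what is visible of it).
The state is a dict: "clock": time; "qpos": joint angles; "qd": joint speeds; "tau": joint torques, N m; "eef_pos": TCP position; "tool_rot": TCP orientation; "force": force on the tool from outside, world axes, zero at the start; "torque": the same for the moment, N m; "width": finger opening in mm; "gripper_force": force on a finger pad.
Only numpy, scipy, OpenCV 4.12 (cv2) and the standard library are available. Lean on these libraries where they do the work, as an engineer would, in place of code of your own. Each camera call takes 0.05 s, during which the arm holds its last target. There are 200 camera calls.

TASK

Start a drying run from the low key console on the worktop. Using closed fingers and pressing only, first switch the rocker over by pushing down its raised far end, then press the square key fully home, then press the round key fully home; rocker and keys stay where you push them. Leave the narrow bar key up, and do not pick up or shift the small things standing round the console.

Things in the scene. Friction and masses are not known exactly. Their poses are not given: they have to be found in the camera images.
- console: White desk console with a grey level top panel, 122 (x) x 292 (y) x 34 mm high, fixed to the worktop. Origin at the centre of its underside; x points to its far edge, y to its left, z up. The rocker is at its left end (y = +100 mm); the three keys follow to the right at y = +30, -35 and -100 mm, all on the line x = -5 mm; a pale glassy display strip runs behind the keys.
- rocker_far_face (a point): Point to push: middle of the rocker's far face, 24 mm beyond its hinge line (along the console's y); moves with it. The rocker is a black paddle 72 (x) x 32 mm (y), two 36 mm faces in a shallow V over the hinge line. Off: near face level 40 mm above the worktop (6 mm above the panel), far face sloping up, its far edge 11 mm higher. On: far face level 40 mm above the worktop.
- rocker (a joint): Angle of the rocker (rad): 0 = off (far end raised), 0.32 = fully switched on (far end down, near end raised). The faces differ by 0.32 rad. It starts between 0 and 0.05, needs about 0.04 N m to turn, has no spring and stays where it is left.
- key_square_top (a point): Centre of the top face of the square key (28 x 28 mm; black, like the other keys). Up, the top is 13 mm above the grey panel and 47 mm above the worktop; fully home, 6 mm above the panel. It sits in one of the three key places on the console, any order, the places 65 mm apart in a row. Axes as the console's.
- key_square (a joint): The key slides straight down by 7 mm with about 2.5 N of friction, has no spring and stays where it is left: 0 = fully up, 0.007 = fully home (m).
- key_round_top (a point): Centre of the top face of the round key (28 mm diameter; black, like the other keys). Up, the top is 13 mm above the grey panel and 47 mm above the worktop; fully home, 6 mm above the panel. It sits in one of the three key places on the console, any order, the places 65 mm apart in a row. Axes as the console's.
- key_round (a joint): The key slides straight down by 7 mm with about 2.5 N of friction, has no spring and stays where it is left: 0 = fully up, 0.007 = fully home (m).
- key_bar_top (a point): Centre of the top face of the narrow bar key, which is to be left up (52 mm along x, 14 mm along y; black, like the other keys). Up, the top is 13 mm above the grey panel and 47 mm above the worktop; fully home, 6 mm above the panel. It sits in one of the three key places on the console, any order, the places 65 mm apart in a row. Axes as the console's.
- key_bar (a joint): The key slides straight down by 7 mm with about 2.5 N of friction, has no spring and stays where it is left: 0 = fully up, 0.007 = fully home (m).
- crucible: Small loose porcelain crucible, 43 mm diameter, 34 mm high, standing just beyond the console; origin at the centre of its underside. To be left alone.
- weigh_boat: Loose white square weighing dish, 69 x 69 x 16 mm, just beyond the console; origin at the centre of its underside. To be left alone.
- calibration_weight: Loose pale grey calibration weight with a neck and knob, 28 mm diameter, 52 mm high, standing off the right end of the console; origin at the centre of its underside. To be left alone.

How it is judged:
By the outcome, as a careful person would: the job done as asked, in the order asked, and still so for the second after the job is handed in, with the robot touching nothing.
It also fails if it takes over 35 s, if anything falls off the work surface, if the arm or the gripper's body presses on something with over 40 N, if the wrist force passes 120 N, or if a joint passes its speed limit or range.

## Working session

There is one attempt and no reset: what is moved stays moved. The work goes in short steps, Python scripts to look and compute and a tool call to move; the robot and the scene stay as the last step left them, time stands still between calls to the robot, and variables do not carry over. Pictures are saved under pics/ and viewed, at most 10 in all, crops included, and the job is handed in when it is done.

Besides the shell and the picture viewer there is one more tool, called after ">>>" in YAML: its name, and indented under it one key for each argument. jog_arm: Moves the arm, as the interface text tells. Shift numbers are shares of 300 mm and turn numbers shares of 90 degrees, none past 1 either way. Its arguments: {"type":"object","properties":{"plan":{"type":"array"}},"required":["plan"]}

```bash
mkdir -p pics
cat > h.py <<'E'
import numpy as np, cv2
from scipy.spatial.transform import Rotation as R
from cell import ctrl
def rot(o):
    o=np.array(o,float)
    return o if o.shape==(3,3) else (R.from_euler('xyz',o).as_matrix() if o.size==3 else R.from_quat(o).as_matrix())
def cloud(p):
    d=p["depth"]; v,u=np.mgrid[:384,:512]
    c=np.stack([(u-p["cx"])/p["fx"]*d,(v-p["cy"])/p["fy"]*d,d],-1)
    return c@rot(p["orientation"]).T+np.array(p["position"])
E
python3 - <<'E'
from h import *
s=ctrl.read_state(); print(s)
for n in ("top","scene"):
    p=ctrl.get_image(n); print(n,p["position"],p["orientation"],p["fx"])
    cv2.imwrite(f"pics/{n}1.png",p["img"][...,::-1])
    W=cloud(p)
    for t in ["console","rocker","key_square","key_round","key_bar","crucible","weigh_boat","calibration_weight"]:
        for r in ctrl.trace(p,t)[:2]:
            m=r["pixels"]&(p["depth"]>0)
            print(t,round(r["score"],2),np.round(r["extent"]),np.round(np.median(W[m],0),1) if m.any() else None,m.sum())
E
```

```text
{'clock': 0.0, 'qpos': array([ 1.13020099,  0.62934447,  0.03844356,  1.51837977, -0.02698507,
        0.99627574, -0.01999923]), 'qd': array([-0.00034119,  0.00068286, -0.00082899,  0.00208421,  0.00105014,
        0.0004909 , -0.00039981]), 'tau': array([-7.14262351e-04, -5.63408446e+01,  1.22562837e+00, -1.93448907e+01,
        1.08122971e-02,  1.04656059e-02,  1.13347821e-05]), 'eef_pos': array([ 237.71787833, -604.22023975,  190.58649277]), 'tool_rot': array([-3.13970381e+00,  3.84569759e-05,  3.74802698e-01]), 'force': array([ 0.67946883,  0.16024098, -0.31686006]), 'torque': array([0.04945813, 0.00603361, 0.04576256]), 'gripper_force': 0.0, 'width': 85.44912053392854}
top [ 414.27943141 -156.25891518  910.92468565] [-3.0168408  -0.03792057 -1.56492646] 427.0436002449806
console 0.7 [228. 215. 148.  74.] [476.3 -94.9  33.6] 6383
rocker 0.69 [182. 222.  17.  38.] [462.5 -10.7  41.5] 608
key_square 0.58 [216. 221.  13.  16.] [469.  -79.1  46.3] 188
key_round 0.61 [322. 207.  15.  16.] [ 497.1 -298.9   34.4] 192
key_bar 0.71 [248. 215.   4.  27.] [ 478.6 -143.4   46.3] 184
crucibl
[... 166 characters left out ...]
 497.1 -299.4   35.4] 172
calibration_weight 0.15 [227. 215. 148.  75.] [475.5 -94.9  33.5] 6672
scene [ 62.54783578 276.51336494 599.35253899] [-2.25587732 -0.01881634 -2.31948998] 419.01569031148415
console 0.62 [244. 247. 143. 122.] [455.4 -56.9  33.3] 6898
rocker 0.68 [216. 264.  39.  31.] [460.9  -9.4  41.1] 661
key_square 0.69 [242. 244.  22.  20.] [466.2 -78.1  46.2] 213
key_round 0.66 [283. 207.  13.  11.] [ 485.4 -205.    46. ] 115
key_bar 0.65 [264. 222.  24.  18.] [ 478.1 -141.7   45.3] 236
key_bar 0.57 [286. 207.  15.  13.] [ 485. -206.   46.] 139
weigh_boat 0.66 [183. 236.  44.  32.] [594.2 -30.8   7.4] 837
calibration_weight 0.57 [311. 191.  16.  26.] [ 494.  -298.2   28.8] 249
```

Run:
```python
import cv2,numpy as np
a=cv2.imread("pics/top1.png")[130:290,120:350];b=cv2.imread("pics/scene1.png")[150:330,140:350]
a=cv2.resize(a,(800,556));b=cv2.resize(b,(690,591))
cv2.imwrite("pics/a.png",a);cv2.imwrite("pics/b.png",b)
```

```text
(no output)
```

View pics/a.png

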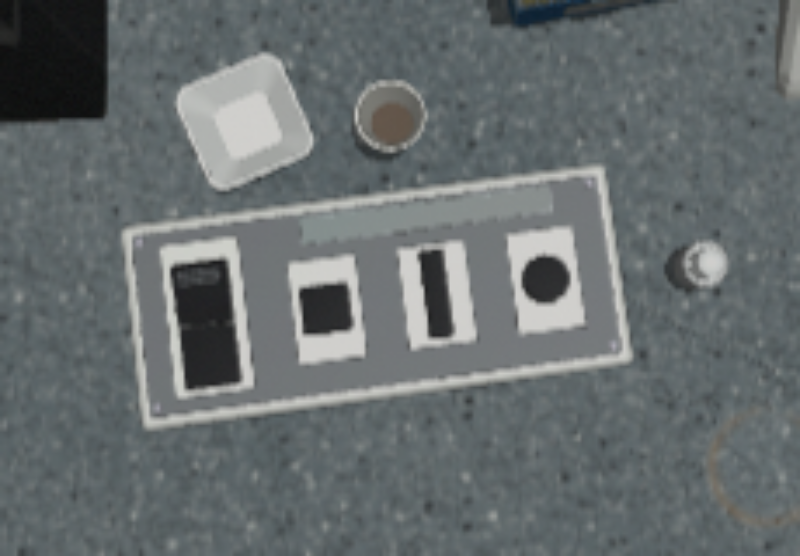

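View pics/b.png

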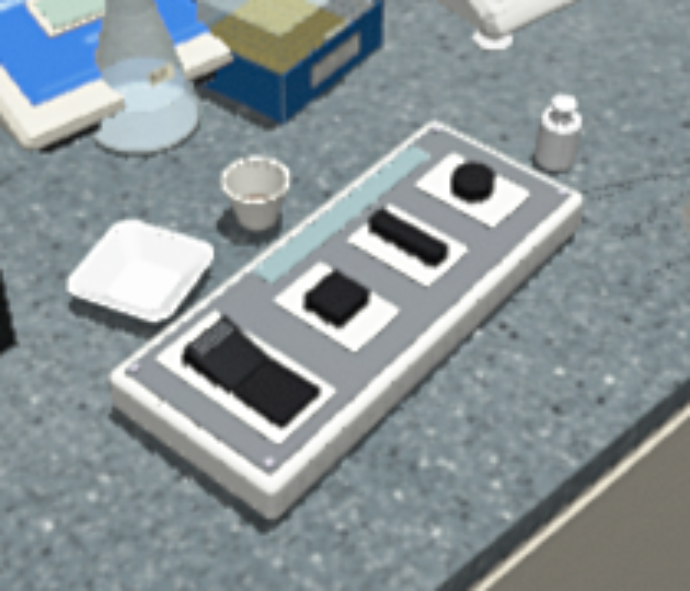

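The top crop shows rocker (205,320), square key (326,308), bar (437,294) and round key (546,279), left to right, and the far rocker end is raised. Next I refine the console pose from the dark blobs.

```bash
cat > fit.py <<'E'
from h import *
from scipy.optimize import least_squares
def ray(p,u,v,z):
    d=rot(p["orientation"])@np.array([(u-p["cx"])/p["fx"],(v-p["cy"])/p["fy"],1]); o=np.array(p["position"])
    return (o+d*(z-o[2])/d[2])[:2]
def rel(t,r): return np.array(r)*1.
P={'key_square':(-5,30),'key_bar':(-5,-35),'key_round':(-5,-100)}
def meas(n,names=P):
    p=ctrl.get_image(n); W=cloud(p); out={}
    for t in names:
        best=None
        for r in ctrl.trace(p,t):
            q=W[r["pixels"]&(p["depth"]>0)]
            q=q[abs(q[:,2]-46.5)<3]
            if len(q)>60 and r["score"]>.5: best=q;break
        if best is None: # top-face dark pixels near expectation
            continue
        out[t]=(best[:,:2].max(0)+best[:,:2].min(0))/2; out[t]=np.append(out[t],[*best.mean(0),len(best)])
    # black pixels at key-top height
    return p,W,out
if __name__=="__main__":
    for n in ("top","scene"):
        p,W,o=meas(n)
        for k in o: print(n,k,np.round(o[k],1))
        dark=(p["img"].max(-1)<60)&(W[...,2]>43.5)&(W[...,2]<49)&(abs(W[...,0]-480)<60)&(W[...,1]<-40)&(W[...,1]>-250)
        k,l,st,c=cv2.connectedComponentsWithStats(dark.astype(np.uint8))
        for i in range(1,k):
            if st[i,4]>60: 
                q=W[l==i]; print(" blob",st[i,4],np.round(q.mean(0),1),"ray47",np.round(ray(p,*c[i],47),1))
        # console panel rectangle
        pan=(abs(W[...,2]-34)<2.5)&(abs(W[...,0]-480)<120)&(abs(W[...,1]+110)<190)
        q=W[pan][:,:2].astype(np.float32); rc=cv2.minAreaRect(q); print(" panel",rc)
        rk=(p["img"].max(-1)<60)&(W[...,2]>36)&(abs(W[...,0]-465)<60)&(W[...,1]>-40)&(W[...,1]<30)
        q=W[rk]; print(" rocker",len(q),np.round(q.mean(0),1),np.round(np.percentile(q,[2,98],axis=0),1))
E
python3 fit.py
```

```text
top key_square [469.1 -79.  469.4 -79.4  46.5 181. ]
top key_bar [ 478.6 -143.2  479.8 -143.5   46.5  156. ]
 blob 134 [ 479.8 -142.6   46.4] ray47 [ 479.8 -142.6]
 blob 114 [ 488.6 -206.6   46.3] ray47 [ 488.5 -206.5]
 blob 162 [470.  -79.4  46.5] ray47 [470.  -79.4]
 panel ((518.4526977539062, -115.42707824707031), (197.58168029785156, 359.9624938964844), 7.674318790435791)
 rocker 489 [458.6 -10.1  42.1] [[426.6 -26.6  37.8]
 [494.5   6.7  49. ]]
scene key_square [469.6 -80.3 468.4 -79.7  46.4 176. ]
scene key_bar [ 478.2 -144.3  477.  -143.8   46.4  148. ]
scene key_round [ 487.  -208.7  486.6 -207.5   46.5  101. ]
 blob 91 [ 486.5 -207.2   46.5] ray47 [ 486.1 -206.7]
 blob 127 [ 476.8 -142.8   46.3] ray47 [ 476.2 -142.3]
 blob 162 [467.8 -79.1  46.4] ray47 [467.4 -78.7]
 panel ((512.4351806640625, -113.513671875), (190.304443359375, 367.3058776855469), 6.6780686378479)
 rocker 528 [455.8  -9.6  41.5] [[424.5 -26.9  38.2]
 [487.3   8.1  47.3]]
```

>>> jog_arm:
  plan:
    - {"tx":0.87,"ty":-0.745,"tz":0,"wx":0,"wy":0,"wz":0.147,"claw":1}
    - {"tx":0.87,"ty":-0.745,"tz":0,"wx":0,"wy":0,"wz":0.147,"claw":1}
    - {"tx":0.87,"ty":-0.745,"tz":0,"wx":0,"wy":0,"wz":0.147,"claw":1}
    - {"tx":0.87,"ty":-0.745,"tz":0,"wx":0,"wy":0,"wz":0.147,"claw":1}
    - {"tx":0.87,"ty":-0.745,"tz":0,"wx":0,"wy":0,"wz":0.147,"claw":1}
    - {"tx":0.87,"ty":-0.745,"tz":0,"wx":0,"wy":0,"wz":0.147,"claw":1}
    - {"tx":0.87,"ty":-0.745,"tz":0,"wx":0,"wy":0,"wz":0.147,"claw":1}
    - {"tx":0.87,"ty":-0.745,"tz":0,"wx":0,"wy":0,"wz":0.147,"claw":1}
    - {"tx":0.87,"ty":-0.745,"tz":0,"wx":0,"wy":0,"wz":0.147,"claw":1}
    - {"tx":0.87,"ty":-0.745,"tz":0,"wx":0,"wy":0,"wz":0.147,"claw":1}
    - {"tx":0.87,"ty":-0.745,"tz":0,"wx":0,"wy":0,"wz":0.147,"claw":1}

```text
clock: 2.4
eef_pos: [398.2, -302.9, 191.6]
tool_rot: [3.141, 0.0, 0.141]
force: [-0.1, 0.0, 0.9]
width: 0.0
gripper_force: 0.0
```

>>> jog_arm:
  plan:
    - {"tx":0.418,"ty":-0.938,"tz":0.353,"claw":1}
    - {"tx":0.418,"ty":-0.938,"tz":0.353,"claw":1}
    - {"tx":0.418,"ty":-0.938,"tz":0.353,"claw":1}
    - {"tx":0.418,"ty":-0.938,"tz":0.353,"claw":1}
    - {"tx":0.418,"ty":-0.938,"tz":0.353,"claw":1}
    - {"tx":0.418,"ty":-0.938,"tz":0.353,"claw":1}
    - {"tx":0.418,"ty":-0.938,"tz":0.353,"claw":1}
    - {"tx":0.418,"ty":-0.938,"tz":0.353,"claw":1}
    - {"tx":0.418,"ty":-0.938,"tz":0.353,"claw":1}
    - {"tx":0.418,"ty":-0.938,"tz":0.353,"claw":1}

```text
invalid input at $.plan[0]: expected keys tx, ty, tz, wx, wy, wz, claw
```

Run:
```python
from h import *
s=ctrl.read_state(); print(s["clock"],s["eef_pos"],s["tool_rot"],s["force"])
p=ctrl.get_image("scene"); cv2.imwrite("pics/c.png",cv2.resize(p["img"][130:330,120:380,::-1],(780,600)))
```

```text
2.4 [ 398.20414182 -302.91511224  191.55698893] [3.14093078e+00 2.60085405e-04 1.40941139e-01] [-7.14026824e-02  2.59235851e-04  8.54510032e-01]
```

View pics/c.png

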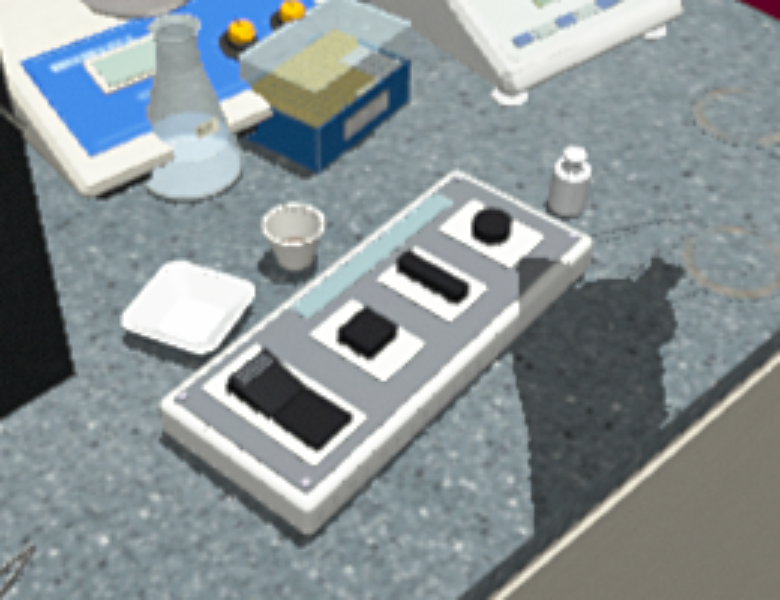

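The call was refused because the rows lacked the turn keys. The picture shows the scene unchanged, with a black box at the far left (40,280), clear of the rocker (290,400). I'll send the move again with all keys.

>>> jog_arm:
  plan:
    - {"tx":0.418,"ty":-0.938,"tz":0.353,"wx":0,"wy":0,"wz":0,"claw":1}
    - {"tx":0.418,"ty":-0.938,"tz":0.353,"wx":0,"wy":0,"wz":0,"claw":1}
    - {"tx":0.418,"ty":-0.938,"tz":0.353,"wx":0,"wy":0,"wz":0,"claw":1}
    - {"tx":0.418,"ty":-0.938,"tz":0.353,"wx":0,"wy":0,"wz":0,"claw":1}
    - {"tx":0.418,"ty":-0.938,"tz":0.353,"wx":0,"wy":0,"wz":0,"claw":1}
    - {"tx":0.418,"ty":-0.938,"tz":0.353,"wx":0,"wy":0,"wz":0,"claw":1}
    - {"tx":0.418,"ty":-0.938,"tz":0.353,"wx":0,"wy":0,"wz":0,"claw":1}
    - {"tx":0.418,"ty":-0.938,"tz":0.353,"wx":0,"wy":0,"wz":0,"claw":1}
    - {"tx":0.418,"ty":-0.938,"tz":0.353,"wx":0,"wy":0,"wz":0,"claw":1}
    - {"tx":0.418,"ty":-0.938,"tz":0.353,"wx":0,"wy":0,"wz":0,"claw":1}

```text
clock: 3.45
eef_pos: [482.8, -7.1, 85.9]
tool_rot: [3.141, -0.0, 0.141]
force: [0.3, -0.7, 0.1]
width: 0.1
gripper_force: 0.0
```

Run:
```python
from h import *
p=ctrl.get_image("scene"); a=p["img"][150:310,120:320,::-1]
p=ctrl.get_image("wrist"); b=p["img"][...,::-1]; print(p["hand_eye"])
cv2.imwrite("pics/d.png",np.vstack([cv2.resize(a,(400,300)),cv2.resize(b,(400,300))]))
```

```text
[[-7.90377861e-04 -9.55595791e-01 -2.94679589e-01  7.61618289e+01]
 [ 9.99999546e-01 -5.98606278e-04 -7.40980617e-04 -9.54963899e-01]
 [ 5.31680906e-04 -2.94680041e-01  9.55595830e-01 -1.81387192e+02]
 [ 0.00000000e+00  0.00000000e+00  0.00000000e+00  1.00000000e+00]]
```

View pics/d.png

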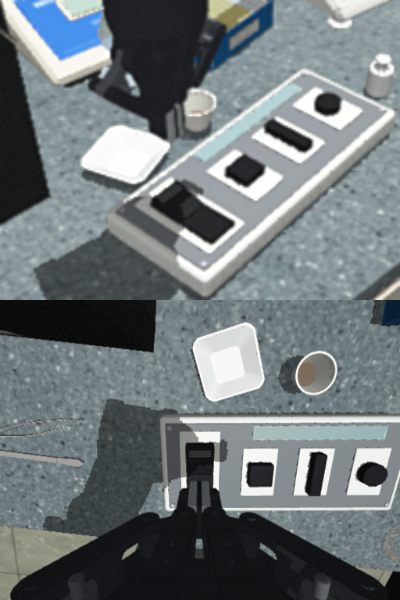

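Tip hovers over the rocker's far face (wrist view, 200,470). Pressing gradually.

>>> jog_arm:
  plan:
    - {"tx":0,"ty":0,"tz":0.08,"wx":0,"wy":0,"wz":0,"claw":1}
    - {"tx":0,"ty":0,"tz":0.11,"wx":0,"wy":0,"wz":0,"claw":1}
    - {"tx":0,"ty":0,"tz":0.12,"wx":0,"wy":0,"wz":0,"claw":1}
    - {"tx":0,"ty":0,"tz":0.13,"wx":0,"wy":0,"wz":0,"claw":1}
    - {"tx":0,"ty":0,"tz":0.14,"wx":0,"wy":0,"wz":0,"claw":1}
    - {"tx":0,"ty":0,"tz":0.147,"wx":0,"wy":0,"wz":0,"claw":1}
    - {"tx":0,"ty":0,"tz":0.15,"wx":0,"wy":0,"wz":0,"claw":1}
    - {"tx":0,"ty":0,"tz":0.15,"wx":0,"wy":0,"wz":0,"claw":1}

```text
clock: 4.35
eef_pos: [482.9, -4.8, 40.7]
tool_rot: [3.142, -0.0, 0.144]
force: [-0.3, -0.9, -0.2]
width: 0.3
gripper_force: 0.0
```

>>> jog_arm:
  plan:
    - {"tx":0,"ty":0,"tz":0.003,"wx":0,"wy":0,"wz":0,"claw":1}
    - {"tx":0,"ty":0,"tz":0.005,"wx":0,"wy":0,"wz":0,"claw":1}
    - {"tx":0,"ty":0,"tz":0.005,"wx":0,"wy":0,"wz":0,"claw":1}

```text
clock: 4.65
eef_pos: [482.8, -4.9, 39.1]
tool_rot: [3.142, -0.0, 0.144]
force: [-0.0, -0.3, 0.5]
width: 0.1
gripper_force: 0.0
```

>>> jog_arm:
  plan:
    - {"tx":0,"ty":0,"tz":0.004,"wx":0,"wy":0,"wz":0,"claw":1}
    - {"tx":0,"ty":0,"tz":0.006,"wx":0,"wy":0,"wz":0,"claw":1}
    - {"tx":0,"ty":0,"tz":0.006,"wx":0,"wy":0,"wz":0,"claw":1}

```text
clock: 4.95
eef_pos: [482.7, -4.9, 37.2]
tool_rot: [-3.142, 0.0, 0.144]
force: [0.3, -0.2, 0.3]
width: -0.1
gripper_force: 0.0
```

Run:
```python
from h import *
p=ctrl.get_image("scene"); a=p["img"][180:310,140:300,::-1]
cv2.imwrite("pics/e.png",cv2.resize(a,(700,569)))
s=ctrl.read_state(); print(s["force"],s["eef_pos"])
```

```text
[0.20226946 0.02130552 0.36869081] [482.78635647  -4.89593157  37.2650884 ]
```

View pics/e.png

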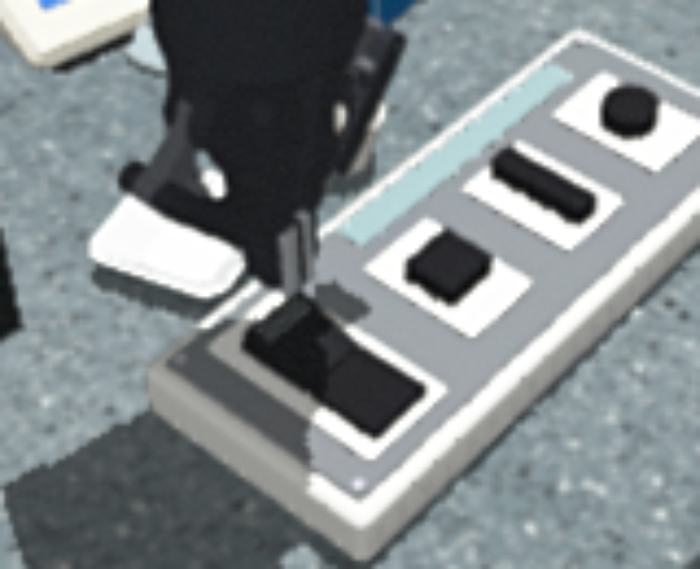

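The rocker isn't pressed: the tip (295,285 in the crop) looks to be beyond the rocker's far edge. I'll measure where the cameras place the fingertip.

Run:
```python
from fit import *
p=ctrl.get_image("scene"); W=cloud(p)
for z in (37,45,50): print(z,ray(p,207,245,z))
for v in range(230,262,2): print(v,[ (int(W[v,u,0]),int(W[v,u,1]),int(W[v,u,2])) for u in range(199,217,2)])
print(ctrl.read_state()["qpos"])
```

```text
37 [507.6019792  -28.08890547]
45 [501.2706605  -23.75564832]
50 [497.31358631 -21.0473626 ]
230 [(473, 8, 124), (469, 7, 126), (467, 4, 125), (467, 0, 122), (470, -4, 117), (471, -9, 113), (477, -17, 104), (562, -83, 0), (560, -86, -1)]
232 [(466, 13, 127), (470, 6, 120), (468, 4, 121), (467, 1, 118), (471, -5, 112), (471, -9, 109), (476, -16, 100), (558, -79, 0), (527, -62, 32)]
234 [(475, 7, 112), (473, 5, 113), (473, 1, 110), (469, 0, 112), (470, -4, 109), (471, -8, 105), (471, -12, 102), (526, -56, 32), (523, -59, 32)]
236 [(475, 8, 109), (472, 5, 109), (473, 1, 105), (470, 0, 106), (469, -3, 105), (470, -8, 101), (471, -13, 97), (520, -52, 33), (518, -55, 33)]
238 [(476, 7, 103), (474, 5, 103), (474, 1, 100), (470, 0, 101), (470, -3, 100), (470, -7, 96), (471, -12, 93), (518, -50, 32), (515, -52, 32)]
240 [(478, 6, 96), (472, 7, 101), (472, 3, 98), (470, 0, 98), (470, -3, 95), (469, -7, 93), (472, -12, 87), (512, -45, 34), (511, -49, 31)]
242 [(480, 5, 89), (472, 7, 97), (472, 3, 93), (62, 276, 599), (470, -3, 90), (471, -8, 86), (470, -11, 85), (510, -43, 32), (62, 276, 599)]

[... 673 characters left out ...]
46), (483, -19, 44), (480, -20, 45), (477, -23, 45)]
254 [(490, 2, 48), (488, 0, 48), (486, -3, 47), (484, -6, 47), (484, -10, 44), (481, -12, 45), (479, -15, 44), (477, -18, 44), (62, 276, 599)]
256 [(487, 4, 48), (486, 0, 45), (483, -1, 46), (482, -4, 45), (479, -7, 45), (477, -9, 45), (475, -12, 45), (474, -16, 43), (472, -18, 43)]
258 [(483, 6, 47), (482, 3, 46), (479, 1, 46), (477, -1, 46), (475, -4, 45), (474, -7, 44), (471, -9, 45), (471, -13, 42), (469, -16, 41)]
260 [(484, 6, 41), (478, 6, 46), (476, 3, 46), (475, 0, 44), (473, -2, 43), (473, -6, 41), (469, -7, 43), (468, -11, 41), (465, -13, 42)]
[-0.08756772  0.65194627  0.05807164  2.10736661 -0.09396387  0.38468277
 -1.3811678 ]
```

Run:
```python
from fit import *
s=ctrl.read_state(); p=ctrl.get_image("wrist"); d=p["depth"]; v,u=np.mgrid[:384,:512]
c=np.stack([(u-p["cx"])/p["fx"]*d,(v-p["cy"])/p["fy"]*d,d,np.ones_like(d)],-1)@np.array(p["hand_eye"]).T
for n in ("key_square","key_round","console","rocker"):
    for r in ctrl.trace(p,n)[:1]:
        m=r["pixels"]&(d>0); t=np.median(c[m],0)[:3]; w=rot(s["tool_rot"])@t+s["eef_pos"]
        print(n,r["score"],np.round(t,1),"world",np.round(w,1))
# nearest to tool axis column: fingers
m=(d>0)&(abs(c[...,1])<16)&(abs(c[...,0])<40)
for z in range(-90,20,8):
    k=m&(abs(c[...,2]-z)<4)
    if k.any(): print(z,k.sum(),np.round(c[k].min(0)[:2]),np.round(c[k].max(0)[:2]))
p=ctrl.get_image("top");W=cloud(p)
m=(abs(W[...,0]-300)<300)&(W[...,2]>60)
print("top: panel z",np.median(W[210:220,235:240,2]), "weight etc ok")
```

```text
key_square 0.93 [-18.3  69.8  -8.3] world [474.6 -76.5  45.5]
key_round 0.48 [-2.260e+01  1.886e+02 -1.000e-01] world [ 487.5 -194.7   37.4]
console 0.63 [13.5 79.7  4.4] world [507.6 -81.8  32.9]
rocker 0.74 [ 7.9  2.6 -7.9] world [491.   -6.3  45.2]
-90 1142 [-11. -16.] [15. 16.]
-82 646 [-11. -15.] [16. 16.]
-74 605 [-10. -14.] [13. 15.]
-66 463 [  7. -15.] [13. 12.]
-58 391 [  7. -15.] [13. 12.]
-50 311 [  7. -15.] [13. 12.]
-42 66 [  8. -13.] [13. 10.]
-10 1143 [ -9. -14.] [16. 16.]
-2 647 [-15. -16.] [29. 16.]
6 1342 [-14. -16.] [40. 16.]
top: panel z 35.156667328945844 weight etc ok
```

All sensors agree that the visible finger ends lie about 42 mm behind the reported TCP. I'll check the gripper parts beside the fingers for clearance before going lower.

Run:
```python
from fit import *
s=ctrl.read_state(); Rt=rot(s["tool_rot"])
for n in ("scene","wrist","top"):
    p=ctrl.get_image(n); d=p["depth"]
    if n=="wrist":
        v,u=np.mgrid[:384,:512]
        c=(np.stack([(u-p["cx"])/p["fx"]*d,(v-p["cy"])/p["fy"]*d,d,np.ones_like(d)],-1)@np.array(p["hand_eye"]).T)[...,:3]
    else: c=(cloud(p)-s["eef_pos"])@Rt
    m=(d>0)&(abs(c[...,0])<60)&(abs(c[...,1])<100)&(c[...,2]<-25)&(c[...,2]>-140); q=c[m]
    print(n)
    for z in range(-135,-25,10):
        k=q[abs(q[:,2]-z)<5]
        if len(k)>5: print(z,len(k),np.round(np.percentile(k[:,:2],[1,99],axis=0)).tolist())
```

```text
scene
-135 346 [[-21.0, -60.0], [10.0, 59.0]]
-125 285 [[-19.0, -61.0], [8.0, 57.0]]
-115 200 [[-19.0, -53.0], [-3.0, 54.0]]
-105 171 [[-19.0, -46.0], [11.0, 44.0]]
-95 201 [[-15.0, -37.0], [10.0, 36.0]]
-85 92 [[-15.0, -30.0], [-8.0, 29.0]]
-75 46 [[-13.0, -14.0], [-5.0, 12.0]]
-65 72 [[-13.0, -14.0], [4.0, 14.0]]
-55 71 [[-13.0, -14.0], [5.0, 14.0]]
-45 34 [[-13.0, -12.0], [5.0, 10.0]]
wrist
-135 4466 [[11.0, -59.0], [22.0, 57.0]]
-125 12242 [[5.0, -61.0], [19.0, 59.0]]
-115 8980 [[-6.0, -55.0], [19.0, 53.0]]
-105 4813 [[-7.0, -48.0], [19.0, 46.0]]
-95 5046 [[-7.0, -39.0], [15.0, 37.0]]
-85 1951 [[-9.0, -33.0], [15.0, 31.0]]
-75 690 [[-9.0, -14.0], [14.0, 10.0]]
-65 541 [[8.0, -14.0], [13.0, 12.0]]
-55 472 [[7.0, -14.0], [13.0, 12.0]]
-45 202 [[8.0, -13.0], [13.0, 11.0]]
top
-135 108 [[-14.0, 41.0], [12.0, 59.0]]
-125 55 [[-13.0, 40.0], [11.0, 60.0]]
-115 16 [[-13.0, 32.0], [7.0, 46.0]]
-105 12 [[-13.0, 25.0], [-8.0, 38.0]]
-95 13 [[-14.0, 20.0], [-7.0, 38.0]]
```

The gripper only widens 45 mm above the real tip, so there's clearance. The tip is now at z of about 79, so the rocker bottoms about 39 mm further down.

>>> jog_arm:
  plan:
    - {"tx":0,"ty":0.005,"tz":0.05,"wx":0,"wy":0,"wz":0,"claw":1}
    - {"tx":0,"ty":0.005,"tz":0.08,"wx":0,"wy":0,"wz":0,"claw":1}
    - {"tx":0,"ty":0.005,"tz":0.09,"wx":0,"wy":0,"wz":0,"claw":1}
    - {"tx":0,"ty":0.005,"tz":0.1,"wx":0,"wy":0,"wz":0,"claw":1}
    - {"tx":0,"ty":0.005,"tz":0.11,"wx":0,"wy":0,"wz":0,"claw":1}
    - {"tx":0,"ty":0.005,"tz":0.117,"wx":0,"wy":0,"wz":0,"claw":1}
    - {"tx":0,"ty":0.005,"tz":0.12,"wx":0,"wy":0,"wz":0,"claw":1}

```text
clock: 6.2
eef_pos: [483.6, -6.2, 1.4]
tool_rot: [3.142, -0.001, 0.144]
force: [0.9, 0.7, 1.9]
width: -0.5
gripper_force: 0.7
```

>>> jog_arm:
  plan:
    - {"tx":0,"ty":0,"tz":0.004,"wx":0,"wy":0,"wz":0,"claw":1}
    - {"tx":0,"ty":0,"tz":0.007,"wx":0,"wy":0,"wz":0,"claw":1}
    - {"tx":0,"ty":0,"tz":0.007,"wx":0,"wy":0,"wz":0,"claw":1}

```text
clock: 6.5
eef_pos: [483.7, -6.2, 0.1]
tool_rot: [-3.142, -0.002, 0.144]
force: [-0.3, 1.2, 9.7]
width: -0.3
gripper_force: 4.8
```

>>> jog_arm:
  plan:
    - {"tx":0,"ty":0,"tz":0.004,"wx":0,"wy":0,"wz":0,"claw":1}
    - {"tx":0,"ty":0,"tz":0.005,"wx":0,"wy":0,"wz":0,"claw":1}
    - {"tx":0,"ty":0,"tz":0.005,"wx":0,"wy":0,"wz":0,"claw":1}

```text
clock: 6.8
eef_pos: [483.7, -6.2, -0.2]
tool_rot: [-3.141, -0.002, 0.144]
force: [-2.7, 0.7, 24.6]
width: -0.0
gripper_force: 12.1
```

Hard stop reached at 24.6 N, so tip z = reported z + 40. Now lift and move over the square key.

>>> jog_arm:
  plan:
    - {"tx":0,"ty":0,"tz":-0.05,"wx":0,"wy":0,"wz":0,"claw":1}
    - {"tx":0,"ty":0,"tz":-0.133,"wx":0,"wy":0,"wz":0,"claw":1}
    - {"tx":-0.084,"ty":0.235,"tz":-0.133,"wx":0,"wy":0,"wz":0,"claw":1}
    - {"tx":-0.084,"ty":0.235,"tz":-0.133,"wx":0,"wy":0,"wz":0,"claw":1}
    - {"tx":-0.084,"ty":0.235,"tz":-0.133,"wx":0,"wy":0,"wz":0,"claw":1}
    - {"tx":-0.084,"ty":0.235,"tz":-0.133,"wx":0,"wy":0,"wz":0,"claw":1}

```text
clock: 7.4
eef_pos: [467.8, -80.1, 37.6]
tool_rot: [-3.141, 0.0, 0.142]
force: [-0.1, 0.0, -0.0]
width: -0.3
gripper_force: 0.0
```

Run:
```python
from fit import *
p=ctrl.get_image("scene"); W=cloud(p); a=p["img"][180:310,140:300,::-1]
cv2.imwrite("pics/f.png",cv2.resize(a,(700,569)))
m=(p["img"].max(-1)<70)&(W[...,2]>36)&(W[...,2]<60); q=W[m]-[459,-10.2,0]
e=np.array([.9897,.1435]);f=np.array([-.1435,.9897]); a=q[:,:2]@e; b=q[:,:2]@f
for x in range(-32,40,8):
    k=(abs(a-x)<4)&(abs(b)<10); print(x,k.sum(),np.median(q[k,2]) if k.any() else '')
```

```text
-32 63 48.97755171034544
-24 33 48.04311682263551
-16 32 45.561601743726555
-8 32 42.227873568427356
0 36 40.101179210359135
8 37 39.89520525065552
16 37 39.41442208732337
24 43 39.28668120870407
32 34 39.94276457760685
```

View pics/f.png

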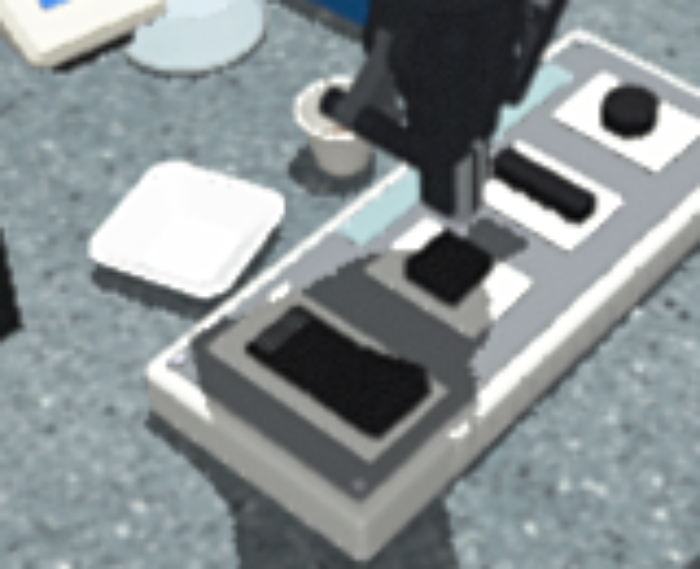

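The rocker is on: its far face is level at about 40 mm and its near end is raised (crop 400,385). The tip stands over the square key (450,260). Pressing it now.

>>> jog_arm:
  plan:
    - {"tx":0.003,"ty":0,"tz":0.06,"wx":0,"wy":0,"wz":0,"claw":1}
    - {"tx":0.003,"ty":0,"tz":0.095,"wx":0,"wy":0,"wz":0,"claw":1}
    - {"tx":0.003,"ty":0,"tz":0.105,"wx":0,"wy":0,"wz":0,"claw":1}
    - {"tx":0.003,"ty":0,"tz":0.115,"wx":0,"wy":0,"wz":0,"claw":1}
    - {"tx":0.003,"ty":0,"tz":0.122,"wx":0,"wy":0,"wz":0,"claw":1}
    - {"tx":0.003,"ty":0,"tz":0.127,"wx":0,"wy":0,"wz":0,"claw":1}
    - {"tx":0.003,"ty":0,"tz":0.127,"wx":0,"wy":0,"wz":0,"claw":1}

```text
clock: 8.15
eef_pos: [469.1, -79.0, 0.2]
tool_rot: [-3.141, -0.0, 0.144]
force: [-0.8, 2.6, 8.1]
width: 0.0
gripper_force: 3.9
```

>>> jog_arm:
  plan:
    - {"tx":0,"ty":0,"tz":0.003,"wx":0,"wy":0,"wz":0,"claw":1}
    - {"tx":0,"ty":0,"tz":0.005,"wx":0,"wy":0,"wz":0,"claw":1}
    - {"tx":0,"ty":0,"tz":0.005,"wx":0,"wy":0,"wz":0,"claw":1}

```text
clock: 8.45
eef_pos: [469.1, -79.0, 0.0]
tool_rot: [-3.141, -0.001, 0.144]
force: [-4.8, 3.3, 24.4]
width: -0.2
gripper_force: 12.0
```

The square key is at its hard stop. Next is the round key, passing well above the bar.

>>> jog_arm:
  plan:
    - {"tx":0,"ty":0,"tz":-0.05,"wx":0,"wy":0,"wz":0,"claw":1}
    - {"tx":0,"ty":0,"tz":-0.133,"wx":0,"wy":0,"wz":0,"claw":1}
    - {"tx":0,"ty":0.431,"tz":-0.133,"wx":0,"wy":0,"wz":0,"claw":1}
    - {"tx":0,"ty":0.431,"tz":-0.133,"wx":0,"wy":0,"wz":0,"claw":1}
    - {"tx":0,"ty":0.431,"tz":-0.133,"wx":0,"wy":0,"wz":0,"claw":1}
    - {"tx":0,"ty":0.431,"tz":-0.133,"wx":0,"wy":0,"wz":0,"claw":1}
    - {"tx":0,"ty":0.431,"tz":-0.133,"wx":0,"wy":0,"wz":0,"claw":1}
    - {"tx":0,"ty":0.431,"tz":-0.133,"wx":0,"wy":0,"wz":0,"claw":1}

```text
clock: 9.25
eef_pos: [487.2, -206.2, 37.8]
tool_rot: [-3.14, 0.001, 0.145]
force: [-1.0, -0.1, -0.6]
width: -0.0
gripper_force: 0.0
```

Run:
```python
from fit import *
p=ctrl.get_image("scene"); W=cloud(p); a=p["img"][150:290,190:350,::-1]
cv2.imwrite("pics/g.png",cv2.resize(a,(680,595)))
for n,x,y in (("sq",469,-79.5),("bar",478.4,-143.3),("round",487.3,-207)):
    m=(np.hypot(W[...,0]-x,W[...,1]-y)<6)&(W[...,2]<60); print(n,m.sum(),np.median(W[m][:,2]) if m.any() else None)
```

```text
sq 25 39.66604121589421
bar 34 46.053663944936545
round 19 46.33051194231564
```

View pics/g.png

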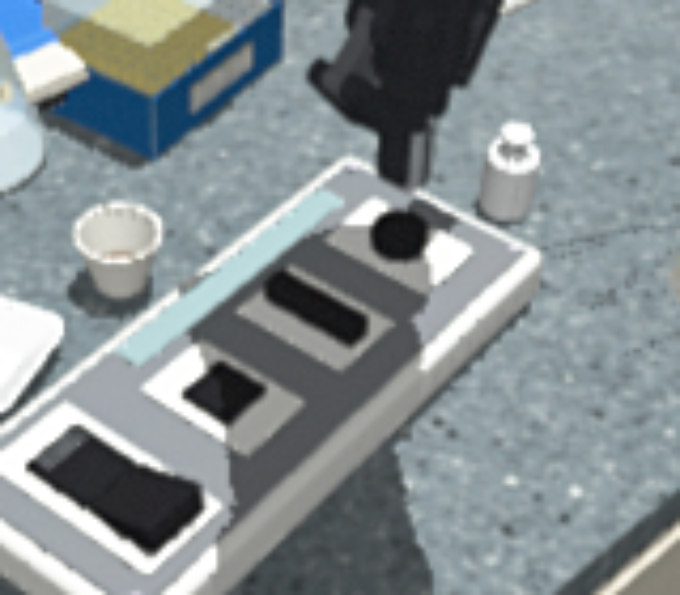

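The square key is home (top at 39.7, crop 225,390), the bar is still up, and the tip is over the round key (400,235).

>>> jog_arm:
  plan:
    - {"tx":0,"ty":0,"tz":0.06,"wx":0,"wy":0,"wz":0,"claw":1}
    - {"tx":0,"ty":0,"tz":0.095,"wx":0,"wy":0,"wz":0,"claw":1}
    - {"tx":0,"ty":0,"tz":0.105,"wx":0,"wy":0,"wz":0,"claw":1}
    - {"tx":0,"ty":0,"tz":0.115,"wx":0,"wy":0,"wz":0,"claw":1}
    - {"tx":0,"ty":0,"tz":0.122,"wx":0,"wy":0,"wz":0,"claw":1}
    - {"tx":0,"ty":0,"tz":0.127,"wx":0,"wy":0,"wz":0,"claw":1}
    - {"tx":0,"ty":0,"tz":0.13,"wx":0,"wy":0,"wz":0,"claw":1}
    - {"tx":0,"ty":0,"tz":0.13,"wx":0,"wy":0,"wz":0,"claw":1}

```text
clock: 10.1
eef_pos: [487.6, -207.1, 0.2]
tool_rot: [-3.141, -0.0, 0.144]
force: [-2.3, 3.0, 13.1]
width: 0.2
gripper_force: 6.3
```

>>> jog_arm:
  plan:
    - {"tx":0,"ty":0,"tz":0.003,"wx":0,"wy":0,"wz":0,"claw":1}
    - {"tx":0,"ty":0,"tz":0.004,"wx":0,"wy":0,"wz":0,"claw":1}
    - {"tx":0,"ty":0,"tz":0.004,"wx":0,"wy":0,"wz":0,"claw":1}

```text
clock: 10.4
eef_pos: [487.7, -207.1, 0.1]
tool_rot: [-3.141, -0.001, 0.144]
force: [-4.2, 4.1, 22.7]
width: 0.1
gripper_force: 11.6
```

>>> jog_arm:
  plan:
    - {"tx":0,"ty":0,"tz":-0.05,"wx":0,"wy":0,"wz":0,"claw":1}
    - {"tx":0,"ty":0,"tz":-0.2,"wx":0,"wy":0,"wz":0,"claw":1}
    - {"tx":0,"ty":0,"tz":-0.4,"wx":0,"wy":0,"wz":0,"claw":1}
    - {"tx":0,"ty":0,"tz":-0.4,"wx":0,"wy":0,"wz":0,"claw":1}
    - {"tx":0,"ty":0,"tz":-0.4,"wx":0,"wy":0,"wz":0,"claw":1}
    - {"tx":0,"ty":0,"tz":-0.4,"wx":0,"wy":0,"wz":0,"claw":1}

```text
clock: 11.0
eef_pos: [487.0, -207.6, 117.0]
tool_rot: [-3.141, 0.001, 0.144]
force: [-0.6, 0.2, -0.0]
width: 0.1
gripper_force: 0.0
```

Run:
```python
from fit import *
p=ctrl.get_image("scene"); W=cloud(p)
for n,x,y in (("sq",469,-79.5),("bar",478.4,-143.3),("round",487.3,-207),("rockfar",482.7,-6.8)):
    m=(np.hypot(W[...,0]-x,W[...,1]-y)<6)&(W[...,2]<60); print(n,m.sum(),np.median(W[m][:,2]) if m.any() else None)
print(ctrl.read_state()["eef_pos"])
```

```text
sq 24 39.29046884436298
bar 36 45.649437686438375
round 18 39.23102639954038
rockfar 28 39.74753822409809
[ 486.4788955  -207.31269268  116.33759416]
```

```bash
python3 -c "
from cell import ctrl
print(ctrl.finish_job())"
```

```text
the job is handed in; nothing more can be done
None
```

The job is handed in at about 11 s: the rocker is on, then the square key and the round key were pressed fully home; the bar key is still up and the small things were not touched.

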